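# Stow the spare foot, level the appliance stand and hold the level down

### The arm

A 6-joint arm with a two-finger parallel gripper is mounted at the origin on the work surface. World frame = base frame: x ahead of the robot, y to its left, z up, the work surface at z = 0. Lengths are in m, angles in rad, forces in N, time in s.
With the tool pointing down it reaches from about 0.375 to 0.9 m from the base axis. Payload 3.1 kg.
Tool frame: the origin (TCP) lies midway between the tips of the shut fingers; the grasp point (between the pads) lies 19 mm behind it; x points along the fingers, y is the direction in which the jaws open and shut, and the axes are right-handed (so a half turn about x gives the same grasp; the last joint's range is limited). The gripper opens to 87 mm and grips with 3 to 60 N. Pads are 19 mm wide; open, the fingers measure 117 mm over their backs; the gripper's body (75 mm by 190 mm) begins 51 mm behind the grasp point.
Start: joints at [1.056, 0.527, 1.433, -0, 1.181, -0.178], TCP at [0.206, 0.59, 0.223] pointing down, gripper open.
Joint ranges: [-3.08, 3.08], [-0.75, 2.2], [0.22, 2.44], [-1.43, 4.57], [0, 2.65], [-2.85, 2.85]. Speed limits (rad/s): [2.79, 2.79, 3.14, 3.14, 3.14, 3.14].

### API

Orientations are given as a unit quaternion [x, y, z, w].
In Python, from rig import get_obs, imaging, robot gives the robot as it stands.
- The arm moves only by the shell command python3 -m inch 'ROWS' [FORCE]. ROWS is JSON, a list of rows, each a list of 3 entries, a list of its own where there are three numbers: the finger opening in mm, from 0 to 87, then the shift along the tool's x, y, z in mm, then the turn, a rotation vector about the tool's x, y, z in degrees. In form: [[grip, [dx, dy, dz], [wx, wy, wz]], ...]. A call has 1 to 12 rows; each row shifts and turns the pose as measured when the row begins, along the tool's axes as they then stand; what a row does not reach is not made up. A row lasts 1/8 s, in which the tool goes at most 62.5 mm and 10.7 degrees, less where a joint would pass 70% of its speed; a pose out of reach is approached as far as the arm can. A call with a gripper value outside its range is refused whole. The fingers move at their own pace and stop on an object; FORCE is the grip in N (left out, the last holds). Time passes only in rows, so rows that do not move let the fingers close. It gives the time, the measured TCP pose, the force and the opening at its end, in the units of the state.
- get_obs(): the state, without advancing time (a new reading comes with each control period).
- imaging.camera(name): name is "scene" or "side" or "wrist"; returns the picture (480x640x3 uint8, red, green, blue); there is no depth.
- imaging.camera_params(name): a dict with "camera_matrix" (3x3 intrinsics, pixels), "k1" (the pictures are not rectified: a ray, as slopes to the right and down, at radius r is drawn at 1 + k1 r^2 times it, then the intrinsics apply), "xyz" and "rotation" of the camera in the world. Camera axes: x right, y down, z forward; pixel columns grow to the right and rows downward; lengths in m; the calibration is good to about 2 mm. A picture is of the moment at which its call begins: read the wrist's pose just before it. camera_params takes no time and is no camera call; for the wrist camera it gives the pose at the moment of the call.
- robot.hand_in(): hands the job in, once; it reports no verdict.
Trained networks look in the newest picture that a camera, given by its name, has taken for a name from the list of things; names that differ only in an ending like _2 or _b are one class to them, and where a whole thing is asked for, a point or a joint stands for the part that bears it (a point fixed in the world has none). Each returns a list of dicts, best first, with "confidence" (0 to 1); they miss things now and then, are a little off and sometimes report something else, mostly with a low value. They report only what shows in the picture. A call takes as long as a camera call. They do not tell look-alikes from the thing itself.
- imaging.cut_out(camera, target): "pixels" (480x640 bool, what is visible of it) and "box" ([centre column, centre row, width, height] in pixels, round what is visible of it).
- imaging.tip_of(camera, target): "pixel" ([column, row] in pixels: a listed point, or the origin of a listed thing).
The state is a dict: "time": time; "q": joint angles; "joint_velocities": joint speeds; "joint_torque": joint torques, N m; "position": TCP position; "tool_rot": TCP orientation; "ft_force": force on the tool from outside, world axes, zero at the start; "moment": the same for the moment, N m; "grip_width": finger opening in m.
Only numpy, scipy, OpenCV 4.12 (cv2) and the standard library are available. Lean on these libraries where they do the work, as an engineer would, in place of code of your own. Each camera call takes 0.05 s, during which the arm holds its last target. There are 200 camera calls.

### The job

Finish setting up the low wooden appliance stand on the counter: put the spare screw-in foot into its open drawer and slide the drawer fully shut, then turn the round knob on top of the stand until the bubble of the spirit level sits in the middle between its two lines. Last, let go of the knob, press the level bar firmly down onto its springy pad with the fingers and finish while still pressing it, bubble centred. Leave the glass stopper, the sugar bowl and the cruet where they are.

Things in the scene. Friction and masses are not known exactly. Their poses are not given: they have to be found in the camera images.
- spare_mid (a point): spare screw-in foot, black plastic, standing left or right of the drawer (it swaps places with the glass stopper): round base disc 38 mm diameter, 12 mm thick, below a round stud 16 mm thick; 44 mm tall, 50 g. The point is its centre, 22 mm above its underside; z points up the stud. The stud is free from 16 to 44 mm above the underside.
- drawer_in (a point): point on the inner floor of the stand's open drawer, 45 mm behind the inner face of its front, mid-width; moves with the drawer. x points into the stand (the closing direction, away from the robot), y left along the front, z up; its yaw is the stand's. Drawer inside 206 mm wide, side walls 42 mm high, 5 mm thick; it starts 90 to 115 mm out.
- drawer_front (a point): centre of the outer face of the drawer front (222 mm wide, 62 mm tall, 15 mm thick, flat, a black pull slot painted near its top); same axes as drawer_in. Push it along +x to shut the drawer; the slide rubs with about 1.5 N. Shut, the front covers the stand's front face.
- drawer (a joint): how far the drawer is out, m; 0 is fully shut, 0.090 to 0.115 at the start
- knob_grip (a point): centre of the round black knob at the left (+y) end of the stand's top: 42 mm diameter, 34 mm tall, point 17 mm below its top and 29 mm above the board; upright axis. Its axes are the stand's (x away from the robot) and do not turn with the knob. Clockwise seen from above raises this end: knob up 8 mm, bubble 15 mm towards the knob per rad. Needs 0.3 N m, a firm grip of 40 N; stays where left.
- stand: fixed feet of the stand; origin on the counter under the middle of the stand's front face, x away from the robot, y left. On them lies the wooden stand, 300 mm (along y) by 220 mm deep, top 100 mm high, hinged low at its right end, 255 mm from the knob's axis; the knob end starts low, 0.5 to 1.3 rad of knob short of level, and the knob turns 1.2 rad past level.
- bubble (a joint): position of the light bubble (18 mm long) in the vial on the level bar, m: 0 in the middle between the two black lines, plus towards the knob. It moves 0.5 mm per mrad of tilt.
- pad (a joint): how far the level bar is pressed into its springy pad, m: 0 free, 0.004 fully pressed; 2000 N/m, so 8 N bottoms it
- level: aluminium spirit level bar on the stand's top, 36 mm by 150 mm (along y) by 20 mm tall; origin at the centre of its underside. Its vial window (76 mm long) is in the middle of its top; its upper face is about 127 mm above the counter. It moves only straight down on its pad. Its centre lies 160 mm to the right (-y) of the knob's axis.
- level_end (a point): on the upper face of the level bar, 55 mm to the right (-y) of its middle, clear of the vial: a good place to press
- stopper: glass cruet stopper, 40 mm tall, 38 mm diameter, loose; origin at the centre of its underside; a bystander in the place that the spare foot does not have
- sugar_bowl: white ceramic sugar bowl with its lid on, 104 mm diameter, 107 mm tall; origin under its centre; a bystander
- cruet: green glass cruet, 72 mm diameter, 138 mm tall; origin under its centre; a bystander
Not all that is in view belongs to the job. Of the things that look like the part that bears spare_mid, take the one that is farthest to the robot's left at the start.

How it is judged:
On the way, in this order (a step that is already met when the one before it is completed fails the run):
1. the spare foot lies in the drawer, let go (x of spare_mid in the frame of drawer_in between -0.045 and 0.14 m and y of spare_mid in the frame of drawer_in between -0.1 and 0.1 m and z of spare_mid in the frame of drawer_in between 0 and 0.035 m and contact force between the fingers and spare below 0.1 N), for 0.2 s.
2. the drawer is shut with the spare foot in it (x of spare_mid in the frame of drawer_in between -0.045 and 0.14 m and y of spare_mid in the frame of drawer_in between -0.1 and 0.1 m and z of spare_mid in the frame of drawer_in between 0 and 0.035 m and value of joint drawer below 0.006 m), for 0.2 s.
3. the bubble is centred and the level bar not yet pressed (value of joint bubble between -0.0035 and 0.0035 m and value of joint pad below 0.0015 m), for 0.2 s.
At the end, for the whole second after the job is handed in: The spare foot is inside the drawer, the drawer is within 6 mm of shut, the bubble is within 3.5 mm of the middle, and the fingers press the level bar with over 3 N so that its pad is down more than 2 mm, all through the last second (all of step 2 and value of joint bubble between -0.0035 and 0.0035 m and value of joint pad above 0.002 m and contact force between the fingers and level above 3 N); the arm keeps its last pose, push and grip.
It fails at once if the stopper is moved more than 30 mm (distance of stopper from where it was at the start of the episode above 0.03 m).
It fails at once if the sugar bowl is moved more than 30 mm (distance of sugar_bowl from where it was at the start of the episode above 0.03 m).
It fails at once if the cruet is moved more than 30 mm (distance of cruet from where it was at the start of the episode above 0.03 m).
It also fails if it takes over 59 s, if anything falls off the work surface, if the arm or the gripper's body presses on something with over 40 N, if the wrist force passes 120 N, or if a joint passes its speed limit or range.

## Working session

There is one attempt and no reset: what is moved stays moved. The work goes in short steps, Python scripts to look and compute and a shell command to move; the robot and the scene stay as the last step left them, time stands still between calls to the robot, and variables do not carry over. Pictures are saved under pics/ and viewed, about 8 in all and at most 12, crops included, and the job is handed in when it is done.

```bash
ls; mkdir -p pics; cat > h.py <<'E'
import numpy as np, cv2
from rig import get_obs, imaging, robot
from scipy.spatial.transform import Rotation as R
def rotm(p):
    r=np.array(p["rotation"],float)
    return r if r.shape==(3,3) else R.from_quat(r).as_matrix()
def ray(p,px):
    K=np.array(p["camera_matrix"]);k=p["k1"]
    d=np.array([(px[0]-K[0,2])/K[0,0],(px[1]-K[1,2])/K[1,1]])
    u=d.copy()
    for _ in range(30): u=d/(1+k*(u@u))
    return np.array(p["xyz"]),rotm(p)@np.array([u[0],u[1],1.])
def at_z(p,px,z):
    o,d=ray(p,px); return o+d*(z-o[2])/d[2]
def tri(l):
    A=np.zeros((3,3));b=np.zeros(3)
    for p,px in l:
        o,d=ray(p,px);d=d/np.linalg.norm(d);M=np.eye(3)-np.outer(d,d);A+=M;b+=M@o
    x=np.linalg.solve(A,b); return x,[np.linalg.norm((np.eye(3)-np.outer(d/np.linalg.norm(d),d/np.linalg.norm(d)))@(x-o)) for o,d in [ray(*q) for q in l]]
def proj(p,X):
    c=rotm(p).T@(np.array(X)-np.array(p["xyz"]));u=c[:2]/c[2];u=u*(1+p["k1"]*(u@u));K=np.array(p["camera_matrix"])
    return u*[K[0,0],K[1,1]]+[K[0,2],K[1,2]]
def snap(n,f):
    p=imaging.camera_params(n);im=imaging.camera(n);cv2.imwrite("pics/"+f,im[:,:,::-1]);return p,im
def tool(dworld):
    s=get_obs();return R.from_quat(s["tool_rot"]).inv().apply(dworld)*1000
E
cat > a.py <<'E'
from h import *
np.set_printoptions(precision=4,suppress=True)
s=get_obs();print(s["time"],s["position"],R.from_quat(s["tool_rot"]).as_matrix())
ims=[]
for n in("scene","side"):
    p,im=snap(n,n+"0.png");ims.append(im)
    print(n,p["xyz"])
    for t in("spare_mid","drawer_in","drawer_front","knob_grip","level","level_end","stopper","sugar_bowl","cruet","stand"):
        print(t,[(np.round(q["pixel"]).tolist(),round(q["confidence"],2)) for q in imaging.tip_of(n,t)][:4])
print(get_obs()["time"])
E
python3 a.py
```

```text
pics
0.0 [0.2055 0.5894 0.2216] [[-0.0011  0.3295  0.9442]
 [-0.0019  0.9442 -0.3295]
 [-1.     -0.0021 -0.0004]]
scene [ 1.33   -0.4511  1.0279]
spare_mid [([370.0, 210.0], 0.61), ([425.0, 217.0], 0.57), ([388.0, 219.0], 0.5), ([316.0, 281.0], 0.47)]
drawer_in [([327.0, 264.0], 0.71)]
drawer_front [([316.0, 242.0], 0.78)]
knob_grip [([401.0, 247.0], 0.61), ([341.0, 279.0], 0.24), ([342.0, 276.0], 0.24)]
level [([341.0, 277.0], 0.76)]
level_end [([319.0, 280.0], 0.92)]
stopper [([195.0, 314.0], 0.62)]
sugar_bowl [([471.0, 250.0], 0.62)]
cruet [([192.0, 389.0], 0.97)]
stand [([345.0, 281.0], 0.76)]
side [0.4265 1.0716 0.7067]
spare_mid [([316.0, 379.0], 0.87), ([298.0, 337.0], 0.77), ([384.0, 344.0], 0.74), ([349.0, 339.0], 0.67)]
drawer_in []
drawer_front [([346.0, 262.0], 0.61)]
knob_grip [([259.0, 267.0], 0.66)]
level [([278.0, 234.0], 0.59)]
level_end [([278.0, 216.0], 0.69)]
stopper [([352.0, 219.0], 0.45)]
sugar_bowl [([227.0, 402.0], 0.62)]
cruet [([289.0, 202.0], 0.68)]
stand [([300.0, 287.0], 0.95)]
1.1
```

View both.

View pics/scene0.png

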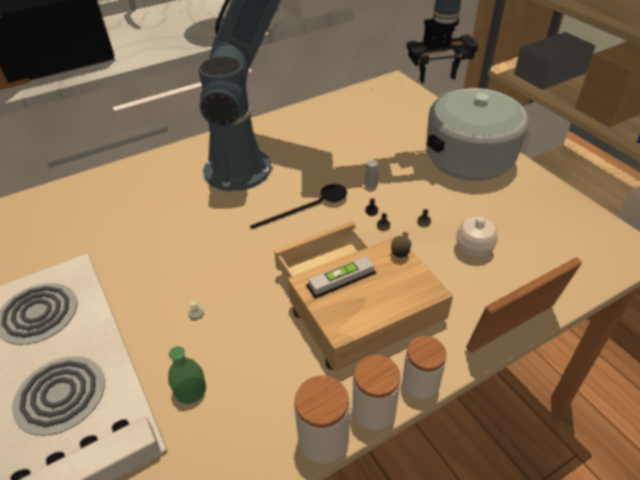

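View pics/side0.png

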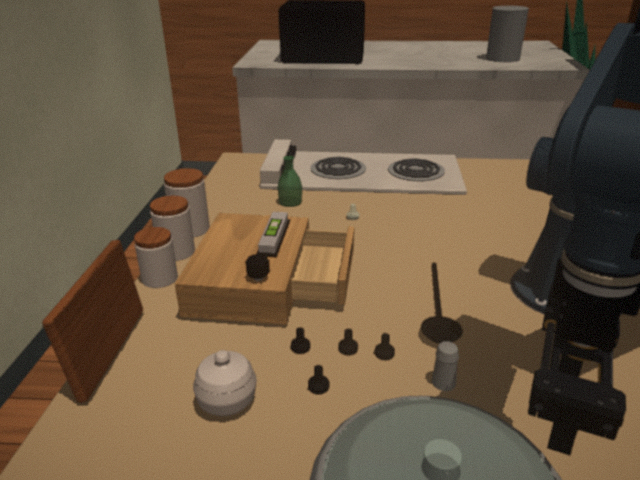

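```bash
python3 - <<'E'
from h import *
np.set_printoptions(precision=4,suppress=True)
a=imaging.camera_params("scene");b=imaging.camera_params("side")
for x in [(370,210),(425,217),(388,219)]: print(x,at_z(a,x,.022))
for x in [(316,379),(298,337),(384,344),(349,339)]: print(x,at_z(b,x,.022))
for n,x,y in [("front",(316,242),(346,262)),("knob",(401,247),(259,267)),("level",(341,277),(278,234)),("lend",(319,280),(278,216)),("bowl",(471,250),(227,402)),("stand",(345,281),(300,287)),("cruet",(192,389),(289,202)),("stopper",(195,314),(352,219))]: print(n,*tri([(a,x),(b,y)]))
E
```

```text
(370, 210) [0.4011 0.226  0.022 ]
(425, 217) [0.5053 0.3369 0.022 ]
(388, 219) [0.4581 0.2466 0.022 ]
(316, 379) [0.5055 0.3412 0.022 ]
(298, 337) [0.5504 0.2317 0.022 ]
(384, 344) [0.3882 0.2393 0.022 ]
(349, 339) [0.4537 0.2301 0.022 ]
front [0.469  0.0153 0.0616] [np.float64(0.002054770284110753), np.float64(0.0020547702841107684)]
knob [0.6368 0.1469 0.1203] [np.float64(0.001953520308355617), np.float64(0.0019535203083557483)]
level [ 0.6274 -0.0151  0.1044] [np.float64(0.004380369686926274), np.float64(0.004380369686926249)]
lend [ 0.6305 -0.0696  0.1247] [np.float64(0.0008446789361708197), np.float64(0.0008446789361705615)]
bowl [ 0.6524  0.3786 -0.0038] [np.float64(0.0016248216382248487), np.float64(0.0016248216382253238)]
stand [0.5714 0.0353 0.0024] [np.float64(0.00043880364243627684), np.float64(0.0004388036424364806)]
cruet [ 0.6563 -0.4007  0.0018] [np.float64(4.387279442733872e-05), np.float64(4.387279442745444e-05)]
stopper [ 0.4683 -0.3212 -0.0044] [np.float64(0.0020956217423911045), np.float64(0.00209562174239116)]
```

```bash
python3 -c "
import cv2
a=cv2.imread('pics/side0.png')[310:420,190:420];b=cv2.imread('pics/scene0.png')[190:270,350:510]
cv2.imwrite('pics/crop1.png',cv2.vconcat([cv2.resize(a,(690,330)),cv2.resize(b,(690,345))][:2])[:600])"
python3 -m inch '[[60,[-60,0,0],[0,0,0]],[60,[-60,0,0],[0,0,0]],[60,[0,-33,52],[0,0,0]],[60,[0,-33,52],[0,0,0]],[60,[0,-33,52],[0,0,0]],[60,[0,-33,52],[0,0,0]],[60,[0,-33,52],[0,0,0]],[60,[0,-33,52],[0,0,0]],[60,[0,-33,52],[0,0,0]]]'
cat > b.py <<'E'
from h import *
import sys
np.set_printoptions(precision=4,suppress=True)
s=get_obs();print(s["position"],R.from_quat(s["tool_rot"]).as_euler("xyz",degrees=True))
p,im=snap("wrist",sys.argv[1]);print(p["xyz"])
for t in sys.argv[2:]:
    t,z=t.split("=");print(t,[(np.round(q["pixel"],1).tolist(),round(q["confidence"],2),at_z(p,q["pixel"],float(z))) for q in imaging.tip_of("wrist",t)][:5])
E
python3 b.py w1.png spare_mid=.022 knob_grip=.125 level=.105 level_end=.125 drawer_in=.03 drawer_front=.06 stand=0
```

```text
time: 2.22
position: [0.4786, 0.2504, 0.3479]
tool_rot: [0.116, 0.696, -0.113, 0.7]
ft_force: [0.5, -0.0, 0.4]
grip_width: 0.06
[0.4786 0.2504 0.3479] [47.9842 89.5542 29.3165]
[0.4108 0.2722 0.5098]
spare_mid [([302.0, 188.4], 0.94, array([0.4553, 0.2345, 0.022 ])), ([324.9, 243.6], 0.83, array([0.545 , 0.2397, 0.022 ])), ([377.7, 197.0], 0.68, array([0.5026, 0.3354, 0.022 ])), ([288.4, 140.5], 0.57, array([0.3858, 0.2387, 0.022 ]))]
knob_grip [([282.8, 351.7], 0.97, array([0.6396, 0.147 , 0.125 ]))]
level [([379.2, 197.8], 0.5, array([0.4885, 0.3261, 0.105 ]))]
level_end []
drawer_in [([177.4, 278.3], 0.8, array([0.5223, 0.0063, 0.03  ]))]
drawer_front [([153.3, 247.0], 0.56, array([0.461 , 0.0101, 0.06  ]))]
stand [([214.8, 290.1], 0.6, array([0.5683, 0.0404, 0.    ]))]
```

View pics/crop1.png

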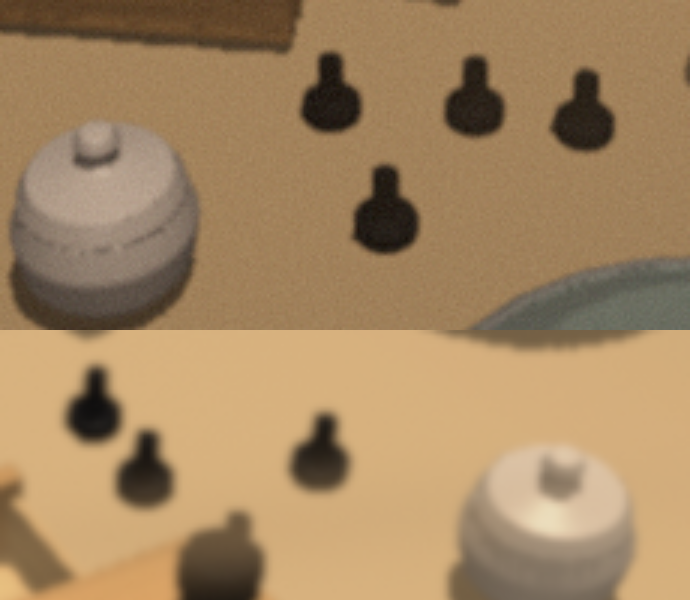

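View pics/w1.png

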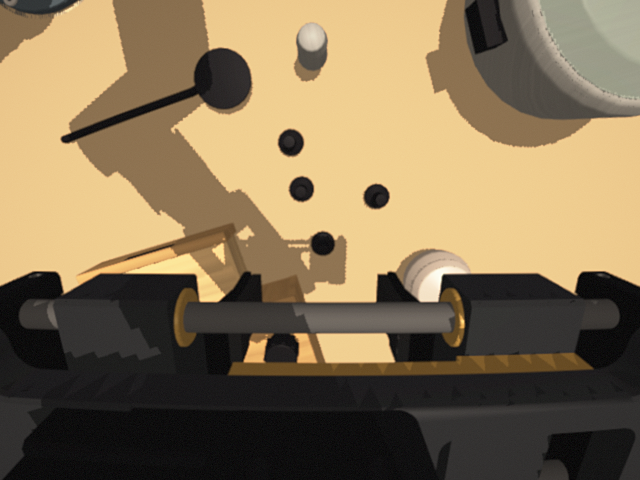

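```bash
python3 - <<'E'
from h import *
np.set_printoptions(precision=4,suppress=True)
s=get_obs();print(R.from_quat(s["tool_rot"]).as_matrix());print(tool(np.array([.504,.338,.10])-s["position"]))
p=imaging.camera_params("wrist")
for z in(.062,.075):print(at_z(p,(78,275),z),at_z(p,(235,225),z))
# right-angle edge of the stand top near knob (left side edge)
print(at_z(p,(295,278),.09),at_z(p,(323,362),.09))
E
```

```text
[[ 0.0056  0.3178  0.9481]
 [ 0.0036  0.9481 -0.3179]
 [-1.      0.0052  0.0041]]
[248.1365  87.7718  -1.7579]
[ 0.4609 -0.1144  0.062 ] [0.4668 0.1367 0.062 ]
[ 0.4594 -0.1031  0.075 ] [0.4651 0.1408 0.075 ]
[0.5564 0.1942 0.09  ] [0.693  0.1885 0.09  ]
```

```bash
python3 -m inch '[[60,[30,45,-1],[0,0,0]],[60,[30,43,-1],[0,0,0]],[60,[60,0,0],[0,0,0]],[60,[60,0,0],[0,0,0]],[60,[60,0,0],[0,0,0]],[60,[0,0,0],[0,0,0]]]' 10
python3 b.py w2.png spare_mid=.022 knob_grip=.125; python3 - <<'E'
from h import *
s=get_obs();print(tool(np.array([.504,.338,.018])-s["position"]))
p=imaging.camera_params("wrist");print(imaging.camera("wrist") is not None,[ (c["box"],c["confidence"]) for c in imaging.cut_out("wrist","spare_mid")])
E
```

```text
time: 3.38
position: [0.5018, 0.3518, 0.1052]
tool_rot: [0.112, 0.694, -0.105, 0.703]
ft_force: [-0.0, -0.3, 0.1]
grip_width: 0.0601
[0.5018 0.3518 0.1052] [45.8852 89.0873 28.2834]
[0.4324 0.3717 0.2666]
spare_mid [([119.2, 145.7], 0.93, array([0.387 , 0.2388, 0.022 ])), ([297.6, 251.8], 0.82, array([0.5018, 0.3356, 0.022 ])), ([150.6, 238.2], 0.74, array([0.457 , 0.2318, 0.022 ]))]
knob_grip []
[ 94.54967707 -18.44348571  -1.36245414]
True [([294.8, 239.1, 49.4, 49.8], 0.7), ([153.3, 222.1, 58.5, 50.1], 0.66), ([207.8, 298.8, 12.3, 5.1], 0.59)]
```

View pics/w2.png

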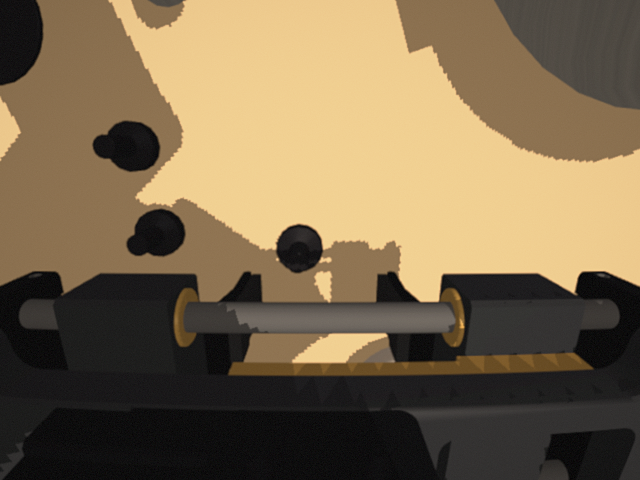

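```bash
python3 - <<'E'
from h import *
for i in range(2):
    s=get_obs();print(s["time"],s["position"],R.from_quat(s["tool_rot"]).as_matrix().round(3).tolist(),tool(np.array([.503,.337,.018])-s["position"]))
E
```

```text
3.625 [0.50881509 0.35355724 0.11400666] [[0.032, 0.304, 0.952], [0.016, 0.952, -0.304], [-0.999, 0.025, 0.026]] [ 95.50190584 -19.89423264  -2.97338685]
3.625 [0.50881509 0.35355724 0.11400666] [[0.032, 0.304, 0.952], [0.016, 0.952, -0.304], [-0.999, 0.025, 0.026]] [ 95.50190584 -19.89423264  -2.97338685]
```

```bash
cat > g.py <<'E'
# usage: g.py x y z yaw_deg(of tool y axis from world +y, ccw) -> tool-frame shift (mm) and turn (deg)
from h import *
import sys
def go(x,y,z,yaw=None):
    s=get_obs();M=R.from_quat(s["tool_rot"]);m=M.as_matrix()
    cy=np.degrees(np.arctan2(-m[0,1],m[1,1])); yaw=cy if yaw is None else yaw
    a=np.radians(yaw);Y=np.array([-np.sin(a),np.cos(a),0]);X=np.array([0,0,-1.]);T=np.c_[X,Y,np.cross(X,Y)]
    w=np.degrees((M.inv()*R.from_matrix(T)).as_rotvec())
    d=np.array([x,y,z])-s["position"]
    print("t",s["time"],"pos",np.round(s["position"],4),"yaw",round(cy,1),"F",np.round(s["ft_force"],1),"w",round(s["grip_width"],4))
    print("shift now-axes",np.round(M.inv().apply(d)*1000,1),"goal-axes",np.round(T.T@d*1000,1),"turn",np.round(w,2))
if __name__=="__main__": go(*map(float,sys.argv[1:]))
E
python3 -m inch '[[60,[20,-18,0],[0,1.5,-1.4]],[60,[0,0,0],[0,0,0]],[60,[0,0,0],[0,0,0]]]'; python3 g.py .503 .337 .018
```

```text
time: 4.0
position: [0.5063, 0.3359, 0.0971]
tool_rot: [0.11, 0.697, -0.108, 0.7]
ft_force: [1.0, -0.2, 0.0]
grip_width: 0.0601
t 4.0 pos [0.5063 0.3359 0.0971] yaw -17.8 F [ 1.  -0.2  0. ] w 0.0601
shift now-axes [79.1 -0.3 -3.8] goal-axes [79.1  0.  -3.5] turn [-0.    0.25 -0.22]
```

```bash
python3 -m inch '[[60,[35,0,-3],[0,0,0]],[60,[35,0,0],[0,0,0]],[60,[10,0,0],[0,0,0]],[60,[0,0,0],[0,0,0]]]'; python3 g.py .503 .337 .018
```

```text
time: 4.5
position: [0.5067, 0.3378, 0.0178]
tool_rot: [0.112, 0.695, -0.107, 0.702]
ft_force: [0.7, -0.2, 0.2]
grip_width: 0.0599
t 4.5 pos [0.5067 0.3378 0.0178] yaw -17.8 F [ 0.7 -0.2  0.2] w 0.0599
shift now-axes [-0.3 -1.9 -3.3] goal-axes [-0.2 -1.9 -3.3] turn [-0.    0.5  -0.46]
```

Good; close, then check.

```bash
python3 -m inch '[[60,[0,-1,-3],[0,0,0]],[0,[0,0,0],[0,0,0]],[0,[0,0,0],[0,0,0]],[0,[0,0,0],[0,0,0]],[0,[0,0,0],[0,0,0]],[0,[0,0,0],[0,0,0]]]' 20; python3 g.py .503 .337 .018
```

```text
time: 5.25
position: [0.5056, 0.3389, 0.0218]
tool_rot: [0.113, 0.693, -0.106, 0.704]
ft_force: [0.8, -1.2, 0.8]
grip_width: 0.0178
t 5.25 pos [0.5056 0.3389 0.0218] yaw -17.8 F [ 0.8 -1.2  0.8] w 0.0178
shift now-axes [ 3.7 -2.7 -2. ] goal-axes [ 3.8 -2.6 -1.9] turn [-0.    0.79 -0.71]
```

```bash
python3 -m inch '[[0,[-50,0,0],[0,0.8,-0.7]],[0,[-50,0,0],[-8,0,0]],[0,[-50,0,0],[-8,0,0]],[0,[0,-50,0],[0,0,0]],[0,[0,-50,0],[0,0,0]]]' 20; python3 g.py .515 .010 .17 -1.7
```

```text
time: 5.88
position: [0.5031, 0.2392, 0.1752]
tool_rot: [0.005, 0.707, -0.006, 0.707]
ft_force: [-0.5, -0.1, -0.1]
grip_width: 0.0145
t 5.875 pos [0.5031 0.2392 0.1752] yaw -0.9 F [-0.5 -0.1 -0.1] w 0.0145
shift now-axes [   5.3 -229.    15.6] goal-axes [   5.2 -228.8   18.7] turn [0.77 0.   0.04]
```

```bash
python3 -m inch '[[0,[0,-55,4],[0,0,0]],[0,[0,-55,4],[0,0,0]],[0,[0,-55,4],[0,0,0]],[0,[0,-55,4],[0,0,0]],[0,[0,-10,0],[0,0,0]],[0,[0,0,0],[0,0,0]]]'; python3 g.py .515 .010 .17 -1.7
python3 b.py w3.png spare_mid=.17 drawer_in=.03 drawer_front=.06 level_end=.127 level=.107 knob_grip=.125
```

```text
time: 6.62
position: [0.5155, -0.0003, 0.176]
tool_rot: [0.007, 0.706, -0.007, 0.708]
ft_force: [0.1, 1.0, -1.0]
grip_width: 0.0146
t 6.625 pos [ 5.155e-01 -3.000e-04  1.760e-01] yaw -1.1 F [ 0.1  1.  -1. ] w 0.0146
shift now-axes [ 6.  10.3 -0.7] goal-axes [ 6.  10.3 -0.8] turn [0.56 0.15 0.03]
[ 0.5155 -0.0003  0.176 ] [-10.1676  89.8506 -11.3061]
[0.4446 0.001  0.338 ]
spare_mid [([559.5, 163.8], 0.95, array([0.452 , 0.1231, 0.17  ])), ([575.4, 87.0], 0.85, array([0.415 , 0.1265, 0.17  ])), ([551.2, 255.1], 0.68, array([0.5006, 0.1263, 0.17  ])), ([320.6, 291.5], 0.57, array([0.5186, 0.0004, 0.17  ]))]
drawer_in [([326.1, 233.6], 0.92, array([0.5209, 0.0063, 0.03  ]))]
drawer_front [([330.9, 171.3], 0.72, array([0.4611, 0.0105, 0.06  ])), ([349.4, 270.8], 0.52, array([0.5477, 0.0258, 0.06  ]))]
level_end []
level []
knob_grip []
```

View pics/w3.png

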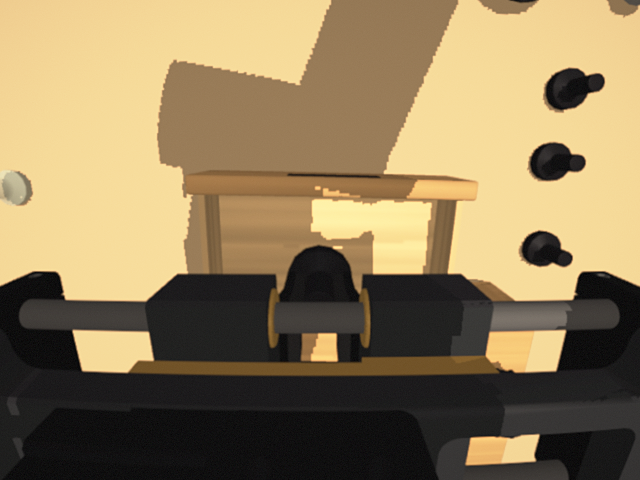

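```bash
python3 -m inch '[[0,[45,3,0],[0.5,0,0]],[0,[45,3,0],[0,0,0]],[0,[10,0,0],[0,0,0]],[0,[0,0,0],[0,0,0]]]';  python3 -m inch '[[0,[6,0,0],[0,0,0]],[0,[0,0,0],[0,0,0]]]';python3 g.py .515 .005 .06 -1.7
```

```text
time: 7.48
position: [0.5192, 0.0093, 0.0759]
tool_rot: [0.006, 0.704, -0.008, 0.71]
ft_force: [0.3, 0.3, -0.5]
grip_width: 0.0143
time: 7.72
position: [0.521, 0.0091, 0.0719]
tool_rot: [0.006, 0.702, -0.008, 0.712]
ft_force: [0.2, 0.5, -1.2]
grip_width: 0.0146
t 7.725 pos [0.521  0.0091 0.0719] yaw -1.1 F [ 0.2  0.5 -1.2] w 0.0146
shift now-axes [11.8 -4.1 -6.1] goal-axes [11.9 -4.2 -5.9] turn [0.56 0.8  0.16]
```

```bash
python3 -m inch '[[0,[7,0,-5],[0.5,0.8,0]],[0,[0,0,0],[0,0,0]]]';  python3 -m inch '[[0,[5,0,0],[0,0,0]],[0,[0,0,0],[0,0,0]]]';python3 g.py .515 .005 .06 -1.7
```

```text
time: 7.98
position: [0.5167, 0.0088, 0.0657]
tool_rot: [0.009, 0.706, -0.012, 0.708]
ft_force: [-1.1, -0.4, -0.1]
grip_width: 0.0145
time: 8.22
position: [0.5169, 0.0087, 0.0606]
tool_rot: [0.009, 0.706, -0.012, 0.708]
ft_force: [-0.1, 0.2, -1.3]
grip_width: 0.0148
t 8.225 pos [0.5169 0.0087 0.0606] yaw -1.7 F [-0.1  0.2 -1.3] w 0.0148
shift now-axes [ 0.6 -3.7 -1.8] goal-axes [ 0.6 -3.7 -1.8] turn [0.   0.14 0.19]
```

```bash
for i in 1 ; do python3 -m inch '[[0,[5,0,0],[0,0,0]],[0,[0,0,0],[0,0,0]]]'; python3 -m inch '[[0,[5,0,0],[0,0,0]],[0,[0,0,0],[0,0,0]]]'; done
python3 - <<'E'
from h import *
p,im=snap("side","s1.png");cv2.imwrite("pics/s1c.png",cv2.resize(im[200:330,220:400,::-1],None,fx=4,fy=4,interpolation=3))
E
```

```text
time: 8.48
position: [0.5191, 0.0097, 0.0579]
tool_rot: [0.01, 0.704, -0.012, 0.71]
ft_force: [0.5, 0.3, -0.8]
grip_width: 0.0143
time: 8.72
position: [0.5225, 0.0097, 0.0563]
tool_rot: [0.01, 0.701, -0.012, 0.713]
ft_force: [-0.4, -0.7, -0.7]
grip_width: 0.0151
```

View pics/s1c.png

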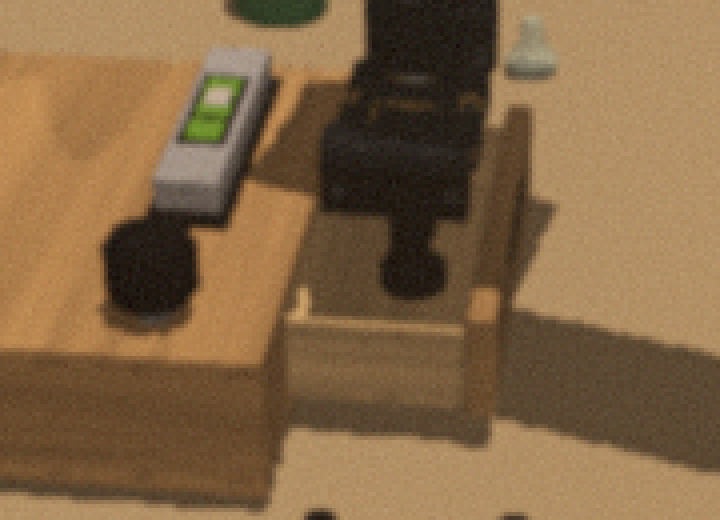

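```bash
python3 -m inch '[[0,[7,0,-5],[0,0.9,0]]]'; python3 -m inch '[[0,[5,0,0],[0,0,0]]]';python3 g.py .515 .005 .05 -1.7;  python3 -m inch '[[0,[5,0,0],[0,0,0]]]';python3 g.py .515 .005 .05 -1.7
```

```text
time: 8.9
position: [0.5218, 0.0098, 0.0519]
tool_rot: [0.011, 0.703, -0.013, 0.711]
ft_force: [2.2, 5.6, 29.4]
grip_width: 0.0146
time: 9.02
position: [0.525, 0.0097, 0.05]
tool_rot: [0.01, 0.701, -0.013, 0.713]
ft_force: [-2.1, 3.2, 30.2]
grip_width: 0.0144
t 9.025 pos [0.525  0.0097 0.05  ] yaw -1.9 F [-2.1  3.2 30.2] w 0.0144
shift now-axes [-0.1 -5.  -9.9] goal-axes [ 0.  -5.  -9.9] turn [-0.19  1.03  0.18]
time: 9.15
position: [0.5291, 0.0095, 0.0488]
tool_rot: [0.01, 0.697, -0.013, 0.717]
ft_force: [-1.2, 3.2, 37.2]
grip_width: 0.0149
t 9.15 pos [0.5291 0.0095 0.0488] yaw -1.9 F [-1.2  3.2 37.2] w 0.0149
shift now-axes [ -1.5  -4.9 -13.9] goal-axes [ -1.2  -4.9 -13.9] turn [-0.21  1.58  0.23]
```

```bash
python3 -m inch '[[0,[-6,0,0],[0,0,0]],[60,[0,0,0],[0,0,0]],[60,[0,0,0],[0,0,0]],[60,[0,0,0],[0,0,0]],[60,[-25,0,0],[0,1,0]],[60,[-50,0,0],[0,0,0]],[60,[-40,0,0],[0,0,0]]]';python3 g.py .40 .012 .17 -1.7; python3 b.py w4.png drawer_in=.03 spare_mid=.055 drawer_front=.062
```

```text
time: 10.02
position: [0.5231, 0.0102, 0.1661]
tool_rot: [0.012, 0.709, -0.013, 0.705]
ft_force: [0.3, 0.6, -0.1]
grip_width: 0.0589
t 10.025 pos [0.5231 0.0102 0.1661] yaw -2.0 F [ 0.3  0.6 -0.1] w 0.0589
shift now-axes [  -3.1   -2.4 -123.1] goal-axes [  -3.9   -1.9 -123.1] turn [-0.25 -0.39  0.1 ]
[0.5231 0.0102 0.1661] [-166.0255   89.596  -167.9803]
[0.4539 0.0127 0.3287]
drawer_in []
spare_mid [([318.1, 246.5], 0.96, array([0.53 , 0.009, 0.055])), ([549.7, 246.5], 0.88, array([0.5371, 0.2119, 0.055 ])), ([558.3, 152.6], 0.82, array([0.457 , 0.2088, 0.055 ])), ([572.2, 72.8], 0.57, array([0.3952, 0.214 , 0.055 ]))]
drawer_front [([315.5, 179.3], 0.93, array([0.4731, 0.009 , 0.062 ]))]
```

View pics/w4.png

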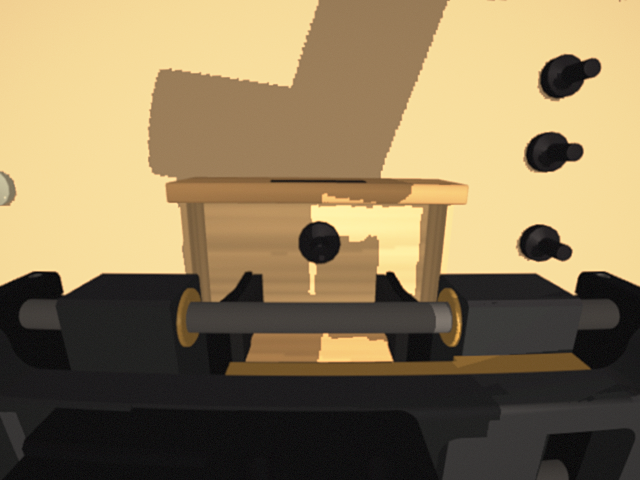

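```bash
python3 -m inch '[[0,[0,0,-58],[0,0,0]],[0,[0,0,-58],[0,0,0]],[0,[20,0,-5],[0,0,0]],[0,[45,0,0],[0,0,0]],[0,[40,0,0],[0,0,0]]]' 20;python3 g.py .41 .009 .055 -1.7
```

```text
time: 10.85
position: [0.3939, 0.0151, 0.0544]
tool_rot: [0.012, 0.711, -0.012, 0.703]
ft_force: [0.6, -0.0, -0.4]
grip_width: 0.0183
t 10.85 pos [0.3939 0.0151 0.0544] yaw -2.0 F [ 0.6 -0.  -0.4] w 0.0183
shift now-axes [-0.8 -5.6 16.3] goal-axes [-0.6 -5.7 16.3] turn [-0.27 -0.72  0.03]
```

```bash
python3 -m inch '[[0,[0,-3,30],[0,-0.7,0]],[0,[0,-3,20],[0,0,0]],[0,[0,0,10],[0,0,0]],[0,[0,0,10],[0,0,0]],[0,[0,0,12],[0,0,0]],[0,[0,0,12],[0,0,0]],[0,[0,0,12],[0,0,0]],[0,[0,0,12],[0,0,0]]]' 20;python3 g.py .41 .009 .055 -1.7
```

```text
time: 11.85
position: [0.5021, 0.0076, 0.0429]
tool_rot: [0.015, 0.719, -0.01, 0.695]
ft_force: [-2.1, -0.9, 1.6]
grip_width: 0.0001
t 11.85 pos [0.5021 0.0076 0.0429] yaw -2.0 F [-2.1 -0.9  1.6] w 0.0001
shift now-axes [ -9.   -1.8 -92.4] goal-axes [-12.1  -1.3 -92.1] turn [-0.3  -1.89 -0.32]
```

```bash
python3 -m inch '[[0,[-6,0,10],[0,-1,0]],[0,[-5,0,10],[0,-1,0]],[0,[-1,0,10],[0,-0.3,0]],[0,[-1,0,10],[0,-0.3,0]]]' 20;python3 g.py .54 .009 .055 -1.7; python3 b.py w5.png drawer_front=.062 spare_mid=.05
```

```text
time: 12.35
position: [0.5438, 0.0066, 0.056]
tool_rot: [0.015, 0.702, -0.01, 0.711]
ft_force: [-2.0, 0.2, -1.5]
grip_width: 0.0004
t 12.35 pos [0.5438 0.0066 0.056 ] yaw -2.0 F [-2.   0.2 -1.5] w 0.0004
shift now-axes [ 0.9  2.3 -3.9] goal-axes [ 1.   2.3 -3.8] turn [-0.31  0.72 -0.36]
[0.5438 0.0066 0.056 ] [26.6445 89.1939 24.6341]
[0.4713 0.008  0.2173]
drawer_front []
spare_mid []
```

```bash
python3 -m inch '[[0,[-1,0,8],[0,-0.3,0]],[0,[-1,0,8],[0,-0.3,0]]]';python3 g.py .54 .009 .055 -1.7
```

```text
time: 12.75
position: [0.5469, 0.0065, 0.0565]
tool_rot: [0.014, 0.709, -0.009, 0.705]
ft_force: [-15.8, -5.6, 8.3]
grip_width: 0.0003
t 12.75 pos [0.5469 0.0065 0.0565] yaw -1.8 F [-15.8  -5.6   8.3] w 0.0003
shift now-axes [ 1.6  2.3 -6.9] goal-axes [ 1.5  2.3 -6.9] turn [-0.14 -0.35 -0.39]
```

```bash
python3 -m inch '[[0,[0,0,8],[0,0,0]],[0,[0,0,0],[0,0,0]],[0,[-10,0,-40],[0,0,0]],[87,[-60,0,-30],[0,0,0]],[87,[-60,0,0],[0,0,0]],[87,[-60,0,0],[0,0,0]],[87,[0,0,40],[0,0,0]]]';python3 g.py .60 .12 .24 -1.7; python3 - <<'E'
from h import *
np.set_printoptions(precision=4,suppress=True)
p,im=snap("side","s2.png");q,im2=snap("scene","c2.png")
cv2.imwrite("pics/m2.png",cv2.vconcat([cv2.resize(im[200:330,180:380,::-1],(600,390),interpolation=3),cv2.resize(im2[225:345,270:470,::-1],(600,360),interpolation=3)])[:600+150])
for t in("drawer_front","knob_grip","level_end","level"):
    print(t,[(n,np.round(c["pixel"],1),round(c["confidence"],2)) for n in("side","scene") for c in imaging.tip_of(n,t)[:1]])
i=cv2.imread("pics/m2.png");cv2.imwrite("pics/m2.png",cv2.resize(i,(480,600)))
E
```

```text
time: 13.62
position: [0.5226, 0.0056, 0.2508]
tool_rot: [0.014, 0.712, -0.009, 0.702]
ft_force: [0.7, -0.7, 0.0]
grip_width: 0.0326
t 13.625 pos [0.5226 0.0056 0.2508] yaw -1.8 F [ 0.7 -0.7  0. ] w 0.0326
shift now-axes [ 10.5 116.7  73.9] goal-axes [ 10.8 116.6  74. ] turn [-0.15 -0.89 -0.4 ]
drawer_front [('side', array([303.4, 260.4]), 0.64), ('scene', array([334.4, 268.5]), 0.49)]
knob_grip [('side', array([256. , 266.3]), 0.66), ('scene', array([399.5, 249.3]), 0.64)]
level_end [('side', array([278.7, 218. ]), 0.6), ('scene', array([318. , 282.5]), 0.7)]
level [('side', array([277.1, 234.5]), 0.95), ('scene', array([343.3, 275.9]), 0.97)]
```

View pics/m2.png

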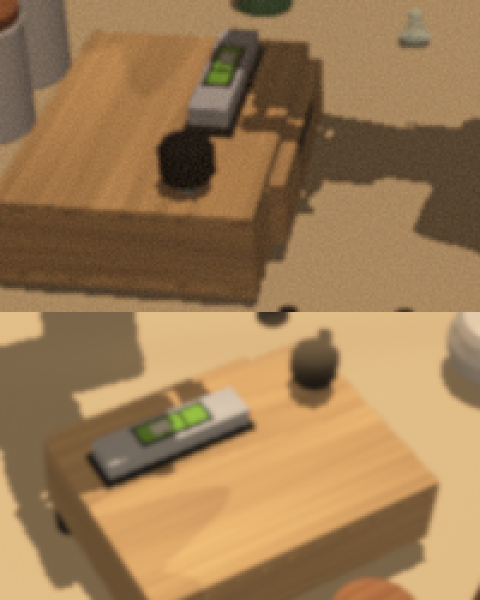

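```bash
python3 - <<'E'
from h import *
np.set_printoptions(precision=4,suppress=True)
print(get_obs()["q"])
a=imaging.camera_params("scene");b=imaging.camera_params("side")
for n,x,y in [("knob",(399.5,249.3),(256,266.3)),("lend",(318,282.5),(278.7,218)),("level",(343.3,275.9),(277.1,234.5)),("front",(334.4,268.5),(303.4,260.4))]: print(n,*tri([(a,x),(b,y)]))
for f in("side0.png","s2.png"): pass
E
python3 -m inch '[[87,[0,46,40],[0,-0.9,0]],[87,[0,46,40],[0,0,0]],[87,[0,46,38],[0,0,0]],[87,[0,0,0],[-10,0,0]],[87,[0,0,0],[-10,0,0]]]' 55; python3 g.py .638 .147 .24 90; python3 -c "
from h import *
print(get_obs()['q'])"
```

```text
[-0.2062  0.3712  1.6488  0.0044  1.1524 -1.7466]
knob [0.6422 0.1407 0.1189] [np.float64(3.833454088801935e-05), np.float64(3.833454088796308e-05)]
lend [ 0.63   -0.0724  0.1179] [np.float64(0.000449936698589032), np.float64(0.0004499366985889553)]
level [ 0.6285 -0.0097  0.106 ] [np.float64(0.0044174862114712025), np.float64(0.004417486211471057)]
front [0.5649 0.0094 0.0566] [np.float64(0.0003467442287325575), np.float64(0.0003467442287326154)]
time: 14.75
position: [0.6441, 0.1433, 0.2401]
tool_rot: [-0.11, 0.703, 0.118, 0.692]
ft_force: [-0.3, 0.2, 0.1]
grip_width: 0.0866
t 14.75 pos [0.6441 0.1433 0.2401] yaw 18.6 F [-0.3  0.2  0.1] w 0.0866
shift now-axes [ 0.2  5.4 -4.6] goal-axes [0.1 6.1 3.7] turn [-71.39  -0.15  -1.16]
[ 0.04536742  0.56505724  1.30741766  0.01017527  1.28554945 -1.85316009]
```

```bash
python3 -m inch '[[87,[0,0,0],[-10,0,-1]],[87,[0,0,0],[-10,0,0]],[87,[0,0,0],[-10,0,0]],[87,[0,0,0],[-10,0,0]],[87,[0,0,0],[-10,0,0]]]' 55; python3 g.py .641 .144 .24 70; python3 b.py w6.png knob_grip=.124 level_end=.125 level=.105 
```

```text
time: 15.38
position: [0.6418, 0.1438, 0.2368]
tool_rot: [-0.406, 0.584, 0.409, 0.572]
ft_force: [-0.6, 0.4, 0.2]
grip_width: 0.0872
t 15.375 pos [0.6418 0.1438 0.2368] yaw 70.4 F [-0.6  0.4  0.2] w 0.0872
shift now-axes [-3.2  0.8 -0.1] goal-axes [-3.2  0.8 -0.1] turn [ 0.38 -0.73 -0.72]
[0.6418 0.1438 0.2368] [ 135.166    88.9713 -154.4549]
[0.6208 0.0786 0.3999]
knob_grip [([322.7, 239.2], 0.79, array([0.6376, 0.1453, 0.124 ]))]
level_end []
level [([257.4, 51.1], 0.95, array([ 0.6361, -0.016 ,  0.105 ])), ([323.7, 240.1], 0.72, array([0.6382, 0.151 , 0.105 ])), ([339.9, 99.2], 0.66, array([0.5853, 0.0418, 0.105 ]))]
```

View pics/w6.png

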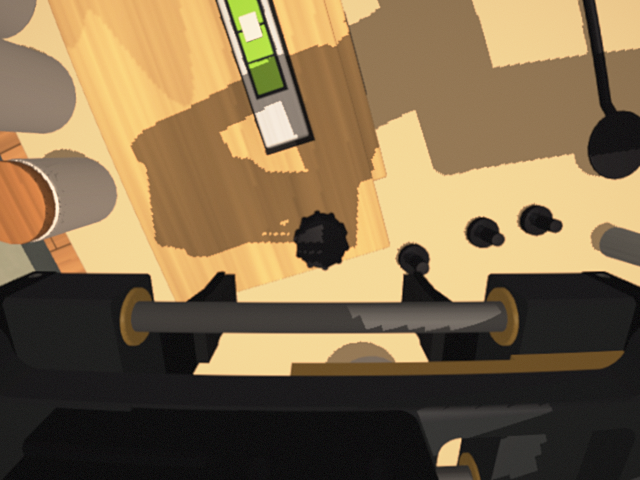

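```bash
python3 -m inch '[[87,[40,3,0],[0,-0.7,-0.7]],[87,[45,0,0],[0,0,0]],[87,[30,0,0],[0,0,0]],[87,[10,0,0],[0,0,0]]]' 55; python3 g.py .6385 .145 .103 70; python3 - <<'E'
from h import *
p,im=snap("wrist","w7.png")
print([(np.round(c["pixel"]),c["confidence"],at_z(p,c["pixel"],.122)) for c in imaging.tip_of("wrist","knob_grip")][:2])
E
```

```text
time: 16.08
position: [0.6409, 0.1446, 0.1112]
tool_rot: [-0.403, 0.58, 0.401, 0.584]
ft_force: [-0.4, 0.3, -0.1]
grip_width: 0.0869
t 16.075 pos [0.6409 0.1446 0.1112] yaw 69.3 F [-0.4  0.3 -0.1] w 0.0869
shift now-axes [ 8.1  2.4 -0.5] goal-axes [ 8.2  2.4 -0.4] turn [-0.74  0.14  0.35]
[(array([324., 300.]), 0.73, array([0.63875233, 0.14537851, 0.122     ]))]
```

```bash
python3 -m inch '[[87,[9,2,0],[0,0,0]],[0,[0,0,0],[0,0,0]],[0,[0,0,0],[0,0,0]],[0,[0,0,0],[0,0,0]],[0,[0,0,0],[0,0,0]]]' 58; python3 g.py .6385 .145 .103 70
cat > bub.py <<'E'
from h import *
import sys
n,f=sys.argv[1:3]
p,im=snap(n,f)
hs=cv2.cvtColor(im,cv2.COLOR_RGB2HSV)
g=((hs[:,:,0]>33)&(hs[:,:,0]<50)&(hs[:,:,1]>110)).astype(np.uint8)
k,l,st,c=cv2.connectedComponentsWithStats(cv2.dilate(g,np.ones((5,5))))
i=1+np.argmax(st[1:,4]);pts=np.argwhere((l==i)&(g>0))[:,::-1].astype(np.float32)
hull=cv2.convexHull(pts.astype(np.int32));m=np.zeros(g.shape,np.uint8);cv2.fillConvexPoly(m,hull,1)
r=cv2.minAreaRect(pts);print("vial rect",r)
q=np.argwhere(m>0)[:,::-1].astype(float);ctr=q.mean(0);u=np.linalg.svd(pts-pts.mean(0),full_matrices=False)[2][0]
s=(q-ctr)@u;sat=hs[:,:,1][m>0].astype(float);v=hs[:,:,2][m>0].astype(float);w=np.abs((q-ctr)@np.array([-u[1],u[0]]))<min(r[1])*.3
L=max(r[1]);print("axis",u,"len",L)
for a in np.arange(-L/2,L/2,L/38):
    z=w&(s>=a)&(s<a+L/38)
    if z.any(): print("%.1f:%d/%d"%((a/L+.5/38)*76,sat[z].mean(),v[z].mean()),end=" ")
print()
E
python3 bub.py wrist w8.png; python3 bub.py scene c3.png
```

```text
time: 16.8
position: [0.6429, 0.1457, 0.1074]
tool_rot: [-0.405, 0.577, 0.399, 0.587]
ft_force: [-0.3, 1.2, -0.4]
grip_width: 0.0548
t 16.8 pos [0.6429 0.1457 0.1074] yaw 69.2 F [-0.3  1.2 -0.4] w 0.0548
shift now-axes [ 4.3  3.9 -2.2] goal-axes [ 4.4  3.9 -2.2] turn [-0.75  0.37  0.9 ]
vial rect ((216.45620727539062, 8.379554748535156), (36.566505432128906, 53.05561065673828), 70.01689147949219)
axis [ 0.99353194 -0.11355314] len 53.05561065673828
-37.0:99/71 -35.0:141/133 -33.0:155/173 -31.0:161/189 -29.0:175/220 -27.0:177/235 -25.0:177/234 -23.0:177/234 -21.0:177/234 -19.0:177/234 -17.0:176/234 -15.0:176/234 -13.0:176/234 -11.0:176/234 -9.0:176/235 -7.0:176/234 -5.0:176/235 -3.0:176/235 -1.0:176/235 1.0:176/235 3.0:176/235 5.0:175/235 7.0:175/236 9.0:175/235 11.0:175/234 13.0:175/232 15.0:176/226 17.0:175/210 19.0:173/199 21.0:171/193 23.0:169/192 25.0:171/189 27.0:173/193 29.0:168/187 31.0:171/191 33.0:170/191 35.0:171/189 37.0:168/185 
vial rect ((347.79901123046875, 268.4226989746094), (7.310492992401123, 16.956281661987305), 66.03751373291016)
axis [-0.9289485   0.37020895] len 16.956281661987305
-37.0:145/132 -35.0:136/130 -33.0:138/135 -31.0:153/138 -29.0:164/179 -27.0:163/174 -25.0:165/190 -23.0:165/187 -21.0:166/194 -19.0:164/193 -17.0:164/189 -15.0:165/196 -13.0:165/192 -11.0:165/196 -9.0:164/194 -7.0:165/196 -5.0:165/195 -3.0:164/189 -1.0:165/193 1.0:164/183 3.0:165/181 5.0:163/166 7.0:162/155 9.0:163/153 11.0:162/156 13.0:163/160 15.0:163/173 17.0:164/180 19.0:164/190 21.0:164/190 23.0:164/196 25.0:162/194 27.0:160/196 29.0:154/194 31.0:138/192 33.0:117/201 35.0:98/198 37.0:76/212
```

```bash
python3 -m inch '[[0,[4,3,-2],[-0.7,0.4,0.9]],[0,[0,0,0],[0,0,0]],[0,[0,0,0],[0,0,0]],[0,[0,0,0],[0,0,0]]]' 58; python3 g.py .6385 .145 .103 70
cat > bp.py <<'E'
# saturation/value profile along the vial, s in mm towards the knob, lateral average
from h import *
import sys
n,f=sys.argv[1:3]; C=np.array([.632,-.0155,.124]) if len(sys.argv)<4 else np.array(list(map(float,sys.argv[3].split(','))))
p,im=snap(n,f); a=-.03;Y=np.array([-np.sin(a),np.cos(a),0]);X=np.array([np.cos(a),np.sin(a),0])
S=np.arange(-50,51,1.);W=np.arange(-5,6,1.) 
P=np.array([[proj(p,C+Y*s/1000+X*w/1000) for s in S] for w in W]).astype(np.float32)
o=cv2.remap(im,P[...,0],P[...,1],cv2.INTER_CUBIC).astype(float)
m=o.mean(0); 
for s,c in zip(S[::2],m[::2]): print("%d:%d,%d,%d"%(s,*c),end=" ")
print()
cv2.imwrite("pics/strip_"+f,cv2.resize(o[:,:,::-1].clip(0,255).astype(np.uint8),None,fx=6,fy=6,interpolation=0))
E
python3 bp.py scene c4.png;  python3 bp.py side s4.png
```

```text
time: 17.4
position: [0.6395, 0.1462, 0.1055]
tool_rot: [-0.405, 0.579, 0.406, 0.58]
ft_force: [-1.0, 0.6, 1.0]
grip_width: 0.0406
t 17.4 pos [0.6395 0.1462 0.1055] yaw 70.0 F [-1.   0.6  1. ] w 0.0406
shift now-axes [ 2.5  0.6 -1.4] goal-axes [ 2.5  0.6 -1.4] turn [-0.02  0.09 -0.01]
-50:223,208,186 -48:224,209,186 -46:223,209,186 -44:223,208,186 -42:223,208,185 -40:218,201,178 -38:196,180,160 -36:154,146,123 -34:122,132,83 -32:125,154,63 -30:142,180,65 -28:151,192,68 -26:153,194,69 -24:154,194,71 -22:158,193,81 -20:176,196,108 -18:204,205,143 -16:223,214,167 -14:229,216,177 -12:229,215,178 -10:228,213,177 -8:227,213,177 -6:227,214,176 -4:225,212,170 -2:213,207,153 0:188,199,123 2:165,195,92 4:155,195,74 6:153,195,69 8:150,192,67 10:142,181,64 12:127,161,58 14:119,152,55 16:129,165,59 18:144,184,65 20:151,193,68 22:152,194,68 24:153,195,68 26:153,195,68 28:153,195,68 30:152,195,68 32:149,191,67 34:139,178,63 36:120,151,58 38:101,118,60 40:97,98,73 42:105,98,85 44:112,103,92 46:114,105,94 48:114,105,93 50:114,105,93 
-50:171,154,143 -48:165,149,138 -46:158,144,132 -44:145,137,118 -42:132,130,100 -40:118,125,81 -38:106,122,62 -36:101,124,53 -34:94,119,45 -32:85,110,39 -30:74,94,35 -28:59,73,28 -26:48,55,25 -24:38,38,23 -22:34,29,22 -20:31,26,22 -18:29,23,21 -16:30,24,22 -14:30,25,23 -12:30,25,22 -10:31,26,22 -8:35,28,22 -6:40,31,21 -4:49,37,23 -2:58,44,26 0:70,51,30 2:79,57,32 4:84,60,33 6:87,61,33 8:85,61,33 10:82,59,32 12:77,55,30 14:67,49,28 16:58,45,27 18:50,41,28 20:41,35,26 22:34,29,22 24:31,28,23 26:34,31,28 28:36,33,31 30:36,32,30 32:34,29,26 34:31,27,23 36:28,25,20 38:29,25,20 40:30,26,21 42:29,24,19 44:27,22,17 46:28,23,18 48:30,26,22 50:33,30,25
```

```bash
python3 -m inch '[[0,[0,0,0],[10,0,0]],[0,[-1,0,0],[10,0,0]],[0,[-1,0,0],[10,0,0]]]' 58; python3 g.py .6385 .145 .107 30; python3 bp.py scene c5.png
```

```text
time: 17.88
position: [0.64, 0.1441, 0.1095]
tool_rot: [-0.24, 0.665, 0.237, 0.666]
ft_force: [-1.5, -1.9, 3.3]
grip_width: 0.0409
t 17.875 pos [0.64   0.1441 0.1095] yaw 39.5 F [-1.5 -1.9  3.3] w 0.0409
shift now-axes [ 2.5  1.6 -0.6] goal-axes [ 2.5  1.5 -0.9] turn [ 9.49 -0.05  0.23]
-50:223,208,185 -48:223,208,185 -46:223,208,185 -44:223,208,185 -42:221,204,181 -40:205,188,166 -38:168,155,135 -36:127,131,94 -34:119,144,66 -32:136,172,62 -30:148,189,67 -28:152,193,68 -26:152,194,68 -24:152,193,68 -22:152,193,69 -20:152,193,68 -18:152,192,68 -16:154,191,74 -14:164,190,94 -12:185,192,124 -10:205,198,150 -8:218,205,165 -6:223,209,171 -4:225,212,173 -2:225,213,173 0:225,213,173 2:223,212,169 4:214,206,156 6:194,197,131 8:166,187,99 10:141,171,72 12:124,155,58 14:125,157,57 16:138,175,62 18:149,188,67 20:152,193,68 22:152,194,68 24:152,194,69 26:152,193,69 28:152,193,69 30:152,193,68 32:147,188,66 34:135,171,62 36:114,140,58 38:98,109,64 40:99,96,77 42:107,99,88 44:113,104,93 46:114,105,94 48:114,105,94 50:114,105,93
```

```bash
python3 -m inch '[[0,[-1,0,0],[6,0,0]],[0,[0,0,0],[6,0,0]]]' 58; python3 g.py .6385 .145 .108 30; python3 bp.py scene c6.png
```

```text
time: 18.18
position: [0.6401, 0.1433, 0.111]
tool_rot: [-0.169, 0.687, 0.165, 0.687]
ft_force: [-3.0, -2.8, 8.2]
grip_width: 0.0409
t 18.175 pos [0.6401 0.1433 0.111 ] yaw 27.3 F [-3.  -2.8  8.2] w 0.0409
shift now-axes [ 3.   2.3 -0.7] goal-axes [ 3.   2.3 -0.5] turn [-2.68 -0.06  0.3 ]
-50:224,209,186 -48:224,209,186 -46:224,209,186 -44:224,208,185 -42:220,203,180 -40:200,184,163 -38:161,151,128 -36:126,134,88 -34:124,152,65 -32:140,178,63 -30:149,190,67 -28:152,193,69 -26:152,193,69 -24:152,194,69 -22:152,193,69 -20:153,194,69 -18:152,193,68 -16:149,189,67 -14:140,176,68 -12:138,159,82 -10:161,163,115 -8:198,187,148 -6:218,206,166 -4:223,213,171 -2:225,214,172 0:225,215,172 2:225,215,172 4:224,215,170 6:220,212,164 8:203,199,144 10:167,174,111 12:133,153,76 14:128,159,62 16:141,178,64 18:150,190,67 20:152,193,68 22:152,193,68 24:153,193,69 26:153,194,69 28:153,194,69 30:152,193,68 32:146,185,66 34:131,166,61 36:110,134,59 38:97,106,67 40:101,97,80 42:109,101,90 44:114,105,93 46:115,105,94 48:114,105,94 50:114,105,94
```

```bash
python3 -m inch '[[87,[0,0,0],[0,0,0]],[87,[0,0,0],[0,0,0]],[87,[0,0,0],[0,0,0]],[87,[-30,0,0],[0,0,0]],[87,[-50,0,0],[8,0,0]],[0,[-10,0,0],[8,0,0]],[0,[0,0,0],[8,0,0]]]' 58; python3 g.py .6305 -.0705 .17 0; python3 bp.py scene c7.png|tail -1|cut -c1-700
```

```text
time: 19.1
position: [0.6399, 0.1436, 0.2009]
tool_rot: [-0.019, 0.707, 0.015, 0.706]
ft_force: [-1.2, 0.2, -0.1]
grip_width: 0.0739
t 19.1 pos [0.6399 0.1436 0.2009] yaw 2.7 F [-1.2  0.2 -0.1] w 0.0739
shift now-axes [  31.9 -213.3  -19.6] goal-axes [  30.9 -214.1   -9.4] turn [ 2.74 -0.08  0.27]
-50:224,209,186 -48:224,209,186 -46:224,209,186 -44:224,208,185 -42:219,201,179 -40:197,181,160 -38:156,147,124 -36:122,132,85 -34:123,152,64 -32:140,178,64 -30:149,190,67 -28:152,193,68 -26:153,194,68 -24:152,194,69 -22:152,194,69 -20:153,194,69 -18:152,193,68 -16:149,189,67 -14:140,176,67 -12:136,159,80 -10:158,160,111 -8:195,184,145 -6:217,205,164 -4:223,212,170 -2:224,214,172 0:226,215,172 2:226,215,172 4:225,215,171 6:221,213,164 8:204,200,145 10:168,174,112 12:134,153,78 14:128,159,63 16:141,178,64 18:148,189,67 20:146,185,65 22:134,170,60 24:113,145,50 26:94,120,41 28:83,107,37 30:79,102,35 32:76,98,34 34:71,89,35 36:69,79,44 38:80,79,62 40:98,91,80 42:109,100,90 44:114,105,94 46:116,
```

```bash
python3 -m inch '[[0,[0,-50,-5],[3,0,0]],[0,[0,-55,-2],[0,0,0]],[0,[0,-55,-2],[0,0,0]],[0,[10,-45,0],[0,0,0]],[0,[10,-10,0],[0,0,0]]]' 40; python3 g.py .6305 -.0705 .135 0; python3 b.py w9.png level_end=.127 level=.107; python3 bp.py scene c8.png|tail -1|cut -c200-900
```

```text
time: 19.77
position: [0.6337, -0.0755, 0.1803]
tool_rot: [-0.004, 0.707, 0.001, 0.707]
ft_force: [-0.4, 0.8, 1.2]
grip_width: 0.0212
t 19.775 pos [ 0.6337 -0.0755  0.1803] yaw 0.4 F [-0.4  0.8  1.2] w 0.0212
shift now-axes [45.3  5.2 -3.3] goal-axes [45.3  5.  -3.2] turn [0.43 0.06 0.25]
[ 0.6337 -0.0755  0.1803] [-76.4271  89.7396 -76.0002]
[ 0.5632 -0.0754  0.3425]
level_end [([326.4, 257.5], 0.68, array([ 0.6327, -0.0707,  0.127 ]))]
level [([394.8, 251.6], 0.62, array([ 0.6342, -0.0199,  0.107 ])), ([73.8, 57.0], 0.6, array([ 0.4999, -0.2415,  0.107 ]))]
5 -22:101,130,45 -20:101,129,45 -18:98,126,43 -16:91,117,40 -14:80,102,38 -12:77,89,45 -10:91,92,63 -8:111,105,81 -6:123,115,91 -4:127,118,94 -2:128,119,94 0:128,119,94 2:127,119,94 4:126,118,93 6:123,116,89 8:112,109,79 10:95,101,61 12:91,109,48 14:110,139,50 16:135,171,60 18:149,188,67 20:153,194,68 22:154,195,69 24:155,195,69 26:154,195,69 28:154,195,69 30:153,194,69 32:147,187,66 34:136,169,68 36:133,150,85 38:155,152,120 40:189,175,153 42:212,195,173 44:220,202,180 46:221,203,181 48:220,203,181 50:220,203,180
```

View pics/w9.png

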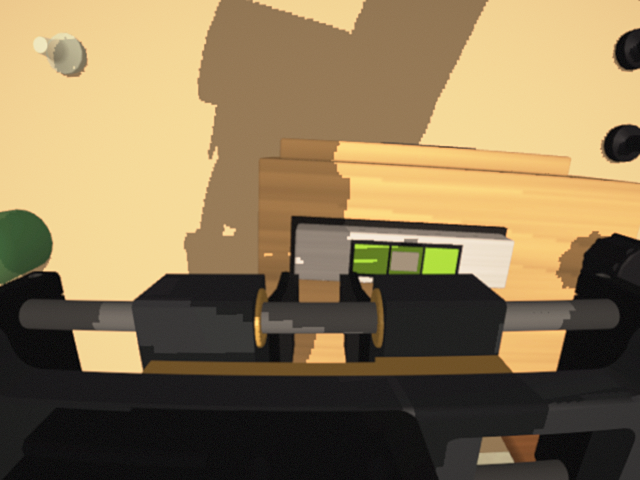

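```bash
python3 -m inch '[[0,[25,4,-2],[0.4,0,0]],[0,[18,0,0],[0,0,0]]]' 40; python3 g.py .632 -.0705 .135 0; python3 -m inch '[[0,[5,0,0],[0,0,0]]]' ; python3 -m inch '[[0,[5,0,0],[0,0,0]]]'; python3 g.py .632 -.0705 .12 0
```

```text
time: 20.23
position: [0.6334, -0.0635, 0.1392]
tool_rot: [-0.004, 0.705, 0.002, 0.709]
ft_force: [0.1, 0.2, 0.0]
grip_width: 0.0003
t 20.225 pos [ 0.6334 -0.0635  0.1392] yaw 0.5 F [0.1 0.2 0. ] w 0.0003
shift now-axes [ 4.2 -7.  -1.5] goal-axes [ 4.2 -7.  -1.4] turn [0.49 0.3  0.18]
time: 20.35
position: [0.6331, -0.0613, 0.1336]
tool_rot: [-0.005, 0.706, 0.003, 0.708]
ft_force: [-0.5, 1.2, 0.3]
grip_width: 0.0009
time: 20.48
position: [0.6336, -0.06, 0.129]
tool_rot: [-0.006, 0.705, 0.004, 0.709]
ft_force: [0.0, 0.1, 0.2]
grip_width: 0.0006
t 20.475 pos [ 0.6336 -0.06    0.129 ] yaw 0.8 F [0.  0.1 0.2] w 0.0006
shift now-axes [  9.  -10.5  -1.8] goal-axes [  9.  -10.5  -1.6] turn [0.78 0.28 0.14]
```

```bash
python3 -m inch '[[0,[-1,-11,-1],[0.8,0.3,0]]]'; python3 -m inch '[[0,[4,0,0],[0,0,0]]]'; python3 -m inch '[[0,[3,0,0],[0,0,0]]]'; python3 g.py .632 -.0705 .12 0
```

```text
time: 20.6
position: [0.6326, -0.07, 0.1301]
tool_rot: [-0.001, 0.707, -0.0, 0.707]
ft_force: [0.2, -0.0, -0.1]
grip_width: 0.0006
time: 20.72
position: [0.6337, -0.0712, 0.1272]
tool_rot: [-0.001, 0.706, -0.001, 0.708]
ft_force: [0.8, -0.3, 2.1]
grip_width: 0.0004
time: 20.85
position: [0.6337, -0.0711, 0.1247]
tool_rot: [-0.001, 0.706, -0.001, 0.708]
ft_force: [-1.2, 3.0, 5.0]
grip_width: 0.0004
t 20.85 pos [ 0.6337 -0.0711  0.1247] yaw -0.0 F [-1.2  3.   5. ] w 0.0004
shift now-axes [ 4.7  0.6 -1.7] goal-axes [ 4.7  0.6 -1.7] turn [-0.04  0.1   0.13]
```

```bash
python3 -m inch '[[0,[3,0,0],[0,0,0]]]';python3 -m inch '[[0,[4,0,0],[0,0,0]]]'; python3 bp.py scene c9.png|tail -1|cut -c100-800; python3 g.py .632 -.0705 .12 0; python3 g.py .632 -.0705 .12 0
```

```text
time: 20.98
position: [0.6337, -0.0711, 0.1236]
tool_rot: [-0.001, 0.706, -0.001, 0.708]
ft_force: [-4.4, 1.8, 18.5]
grip_width: 0.0006
time: 21.1
position: [0.6338, -0.0711, 0.1234]
tool_rot: [-0.001, 0.706, -0.001, 0.708]
ft_force: [-8.1, 2.7, 28.5]
grip_width: 0.0008
2,30 -34:85,110,38 -32:98,126,43 -30:104,133,46 -28:106,135,47 -26:106,136,47 -24:107,137,48 -22:107,138,48 -20:109,139,48 -18:109,140,49 -16:107,136,48 -14:101,124,52 -12:106,115,70 -10:127,122,95 -8:144,134,112 -6:145,133,112 -4:138,126,105 -2:134,121,101 0:133,120,100 2:132,120,99 4:131,119,98 6:126,115,94 8:111,104,81 10:90,91,61 12:75,87,43 14:73,93,35 16:78,100,34 18:85,108,37 20:99,127,44 22:121,154,54 24:141,178,63 26:150,191,68 28:153,193,68 30:149,188,67 32:139,174,67 34:133,153,82 36:150,150,114 38:183,170,148 40:207,190,169 42:217,199,177 44:219,201,179 46:219,201,179 48:219,201,179 50:218,201,179 
t 21.15 pos [ 0.6337 -0.0711  0.1236] yaw -0.0 F [-5.9  2.1 19. ] w 0.0006
shift now-axes [ 3.6  0.6 -1.8] goal-axes [ 3.6  0.6 -1.7] turn [-0.03  0.17  0.15]
t 21.15 pos [ 0.6337 -0.0711  0.1236] yaw -0.0 F [-5.9  2.1 19. ] w 0.0006
shift now-axes [ 3.6  0.6 -1.8] goal-axes [ 3.6  0.6 -1.7] turn [-0.03  0.17  0.15]
```

```bash
python3 - <<'E'
from h import *
for i in range(4): imaging.camera("side");s=get_obs();print(s["time"],s["position"].round(4) if hasattr(s["position"],"round") else s["position"],s["ft_force"])
if s["ft_force"][2]>8: print(robot.hand_in())
E
```

```text
21.2 [ 0.6338 -0.0711  0.1236] [-6.41535753  2.32746505 19.16964485]
21.25 [ 0.6338 -0.0711  0.1236] [-6.0233264   1.91248655 19.85797685]
21.3 [ 0.6337 -0.0711  0.1236] [-5.59415212  1.16764311 19.36092506]
21.35 [ 0.6337 -0.0711  0.1236] [-5.51489751  2.22096854 19.53366595]
the job is handed in; nothing more can be done
None
```

The job is handed in at 21.4 s of robot time, with the fingers still pressing the level bar.

- **Foot and drawer:** I took the leftmost of the four black feet and stood it in the drawer. I then pushed the drawer to its stop at about 16 N. Later pictures show the front flush against the stand. The foot was seen standing in the drawer before it was shut, but cannot be seen now.
- **Knob and bubble:** I turned the knob about 43° clockwise. After I let go, the bubble sat within about 0.5 mm of the middle by the scene camera, and a close wrist picture agreed.
- **Pressing:** The last readings were a steady 19–20 N on the bar, which is past the 8 N that bottoms the pad. The bubble was still within about 1 mm of the middle, though that last measurement is less exact because the bar had dropped about 4 mm.
- **Bystanders:** I planned every move clear of the stopper, sugar bowl and cruet, and saw no contact. I did not re-measure their positions at the end.
- **Problems along the way:** The tool kept drifting and tilting by 1–2° between moves, and I corrected it each time. Setting the foot down pressed up to 37 N through the gripped foot. The drawer slid in about 1 cm while I was placing it.

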